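# Stand a fallen printing pad back up and push it home against the stop rail

## Task

One printing pad has toppled over and lies on its side on the bench in front of the steel stop rail. Tip it back up onto its square base by pushing on it, then push it, still standing, across the bench into the empty place between the two smaller pads until the whole far edge of its base sits flush against the rail. Only push: do not lift or carry it, do not knock it over again, and leave everything else where it is.

Things in the scene. Friction and masses are not known exactly. Their poses are not given: they have to be found in the camera images.
- pad: Toppled pad, largest of three, 0.5 to 0.9 kg, rigid: square aluminium base 100 x 100 x 18 mm; centred on it a white block 60 x 60 mm (18 to 50 mm above the underside) and a round blue dome, 58 mm wide, up to 82 mm. A 20 mm ledge of the base is bare all round. Origin: centre of the underside; z: axis from base to dome, up when standing. Lying, +x is uppermost; standing, +x points to the rail.
- pad_near_edge (a point): On the pad: middle of the edge of the underside about which it tips up, 50 mm from its origin along its -x; about 8 mm above the bench while it lies, on the bench when it stands. A 2 to 4 N push at the uppermost edge turns the pad about it without slipping; about 25 degrees after the plate has passed the vertical it overbalances and falls onto its base by itself.
- pad_push_edge (a point): On the pad: middle of the uppermost edge of the ledge (face of the base towards the dome), at x = +50, z = +18 mm in its frame; about 91 mm above the bench while it lies. Fingers lowered on the dome side of it, tips 8 mm below it (the block begins 20 mm down the plate), can push it towards the rail; it rises to 100 mm as the plate comes upright, and tips raised with it to 94 mm clear the turning block.
- pad_dome_tip (a point): On the pad: tip of the dome, 82 mm above the underside. While the pad lies, the dome points roughly at the robot and away from the rail (up to 0.3 rad askew), and rests on the bench; the base plate stands on its -x edge, leaning about 25 degrees towards the dome.
- pad_block_face (a point): On the pad: low on the white block's near face, 30 mm from the pad's axis towards -x and 25 mm above the underside (7 mm above the ledge). When it stands this faces the robot and is a good place to push it along: it slides under about 2 to 7 N. A push over about 10 N once at the rail can tip it over the rail.
- pad_corner_left (a point): On the pad: corner of the underside at x = +50, y = +50 mm in the pad's frame; when it stands home it touches the rail.
- pad_corner_right (a point): On the pad: corner of the underside at x = +50, y = -50 mm in the pad's frame; when it stands home it touches the rail.
- rail: Stop rail: a straight ground-steel bar fixed to the bench, 420 mm long, 20 mm thick, 25 mm high. Origin: middle of its near (robot side) face, on the bench. y runs along the bar, x square to it, away from the robot; the near face is x = 0. The empty place is in front of its middle; the pad's way there, along x, is free, 40 to 85 mm long from the pad's standing place.
- bar_pad: Bystander: smaller standing pad, base 70 x 70 mm, bar-shaped blue top, 66 mm tall; stands close to the rail on one side of the empty place, about 140 to 155 mm from the rail's middle. Origin under the centre of its base.
- cone_pad: Bystander: smaller standing pad, base 70 x 70 mm, round white block and blue cone, 72 mm tall; stands on the other side of the empty place. Origin under the centre of its base.
- ink_ring: Bystander: steel ink-cup ring, 64 mm outside diameter, 28 mm tall, on the bench to one side of the toppled pad. Origin: centre of its underside.
- jar: Bystander: small grey jar, 60 mm in diameter, 75 mm tall, on the other side of the toppled pad. Origin: centre of its underside.
- wrench: Bystander: open-ended wrench 150 mm long lying far to the left. Origin: middle of its underside.
- housing: Bystander: round black plastic housing, 40 mm in diameter, 22 mm tall, far to the right. Origin: centre of its underside.
Things that resemble listed ones, but are neither listed nor needed, are in the scene too. What is shaped like the pad but orange or red is not meant.

How it is judged:
By the outcome, as a careful person would: the job done as asked, in the order asked, and still so for the second after the job is handed in, with the robot touching nothing.
It also fails if it takes over 48 s, if anything falls off the work surface, if the arm or the gripper's body presses on something with over 40 N, if the wrist force passes 120 N, or if a joint passes its speed limit or range.

## Robot

A 7-joint arm with a two-finger parallel gripper is mounted at the origin on the work surface. World frame = base frame: x ahead of the robot, y to its left, z up, the work surface at z = 0. Lengths are in m, angles in rad, forces in N, time in s.
With the tool pointing down it reaches from about 0.425 to 0.925 m from the base axis. Payload 6.8 kg.
Tool frame: the origin (TCP) lies on the mounting face of the last link; the fingertips stand 173 mm ahead of it and the grasp point (between the pads) lies 155 mm ahead of it; z points along the fingers, y is the direction in which the jaws open and shut (so a half turn about z gives the same grasp; the last joint's range is limited). The gripper opens to 85 mm and grips with 20 to 120 N. Pads are 22 mm wide; open, the fingers measure 114 mm over their backs; the gripper's body (76 mm by 85 mm) begins 54 mm behind the grasp point. The pads swing forward as they close: fully open they stand 13 mm farther back than shut.
Start: joints at [1.033, 0.477, 0.022, 1.555, -0.011, 1.109, -0.083], TCP at [0.281, -0.614, 0.405] pointing down, gripper open.
Joint ranges: [-2.96, 2.96], [-0.34, 2.1], [-1.41, 1.46], [0.24, 2.44], [-1.37, 4.51], [0.17, 1.92], [-2.96, 2.96]. Speed limits (rad/s): [2.39, 2.39, 3.14, 3.14, 3.14, 3.14, 3.14].

## Interface

Orientations are given as a unit quaternion [w, x, y, z].
In Python, from station import sensors, read_camera, bot gives the robot as it stands. The module is installed in compiled form; this text tells all that it offers.
- The arm moves only by the tool play_rows, never from a script. Its argument "commands" is a list of rows, each a list of 4 numbers: the shift along the tool's x, y, z in m, then the turn about the tool's z in degrees. A call has 1 to 20 rows; each row shifts and turns the commanded pose from where the row before left it, along the tool's axes as they then stand; what a row does not reach is not made up. A row lasts 1/10 s, in which the tool goes at most 50 mm and 8.59 degrees, less where a joint would pass 70% of its speed; a pose out of reach is approached as far as the arm can. A call with a gripper value outside its range is refused whole. "claw" is the finger opening in m, from 0 to 0.0854, set as the call begins (left out, the last holds). The fingers move at their own pace and stop on an object; "force" is the grip in N (left out, the last holds). Time passes only in rows, so rows that do not move let the fingers close. It gives the time, the measured TCP pose, the force and the opening at its end, in the units of the state.
- sensors.get_obs(): the state, without advancing time (a new reading comes with each control period).
- read_camera(name): name is "scene" or "top" or "wrist"; returns a dict with "frame" (480x640x3 uint8, blue, green, red), "depth" (480x640 float32, m along the optical axis (not along the pixel's ray), 0 where there is no reading), "fx", "fy", "cx", "cy" (pixels), "rvec" (rotation vector, rad) and "tvec" (3), from world to camera coordinates, as OpenCV has them; the wrist camera has in their place "T_tool_cam" (4x4, takes a point from camera to tool coordinates, whose origin is the TCP and whose axes are the flange's). Camera axes: x right, y down, z forward; pixel columns grow to the right and rows downward; lengths in m; the calibration is good to about 2 mm. A picture is of the moment at which its call begins: read the wrist's pose just before it.
- bot.hand_in(): hands the job in, once; it reports no verdict.
The state is a dict: "t": time; "q": joint angles; "joint_vel": joint speeds; "joint_torque": joint torques, N m; "eef_pos": TCP position; "tool_rot": TCP orientation; "contact_force": force on the tool from outside, world axes, zero at the start; "torque": the same for the moment, N m; "gripper_width": opening from 0.0 (shut) to 1.0 (fully open).
Only numpy, scipy, OpenCV 4.12 (cv2) and the standard library are available. Lean on these libraries where they do the work, as an engineer would, in place of code of your own. Each camera call takes 0.05 s, during which the arm holds its last target.

## Working session

There is one attempt and no reset: what is moved stays moved. The work goes in short steps, Python scripts to look and compute and a tool call to move; the robot and the scene stay as the last step left them, time stands still between calls to the robot, and variables do not carry over. Pictures are saved under pics/ and viewed, and the job is handed in when it is done.

Besides the shell and the picture viewer there is one more tool, called after ">>>" as name([rows], argument=value, ...), one row to a line, values as JSON. play_rows: Moves the arm, as the interface text tells. Its arguments: {"type":"object","properties":{"commands":{"type":"array"},"claw":{"type":"number"},"force":{"type":"number"}},"required":["commands"]}

```bash
mkdir -p pics; cat > h.py <<'E'
import numpy as np,cv2
from station import sensors,read_camera,bot
def cam(n):
    c=read_camera(n)
    if 'rvec' in c:
        R=cv2.Rodrigues(np.array(c['rvec'],float))[0];t=np.array(c['tvec'],float).ravel()
        D=c['depth'];v,u=np.mgrid[:480,:640]
        P=np.stack([(u-c['cx'])/c['fx']*D,(v-c['cy'])/c['fy']*D,D],-1)
        c['W']=(P-t)@R
        c['R']=R;c['t']=t
    return c
E
python3 - <<'E'
from h import *
o=sensors.get_obs();print({k:np.round(v,3) for k,v in o.items()})
for n in('scene','top'):
    c=cam(n);cv2.imwrite(f'pics/{n}0.png',c['frame']);np.savez(n+'0.npz',**c)
    print(n,c['fx'],-c['R'].T@c['t'])
E
```

```text
{'t': np.float64(0.0), 'q': array([ 1.033,  0.478,  0.022,  1.556, -0.012,  1.109, -0.083]), 'joint_vel': array([-0.002, -0.001,  0.   ,  0.002, -0.001, -0.   , -0.   ]), 'joint_torque': array([-0.0000e+00, -5.9644e+01,  1.6080e+00, -2.8119e+01,  1.2000e-02,
        9.0000e-03, -0.0000e+00]), 'eef_pos': array([ 0.281, -0.613,  0.404]), 'tool_rot': array([-0.001,  0.977,  0.213, -0.   ]), 'contact_force': array([-0.089,  0.767, -0.337]), 'torque': array([-0.033,  0.029,  0.016]), 'gripper_width': np.float64(1.001)}
scene 502.6252782349494 [ 1.24275213 -0.28893792  0.93533458]
top 591.4776823505758 [0.21401286 0.02079638 1.7824397 ]
```

View pics/scene0.png

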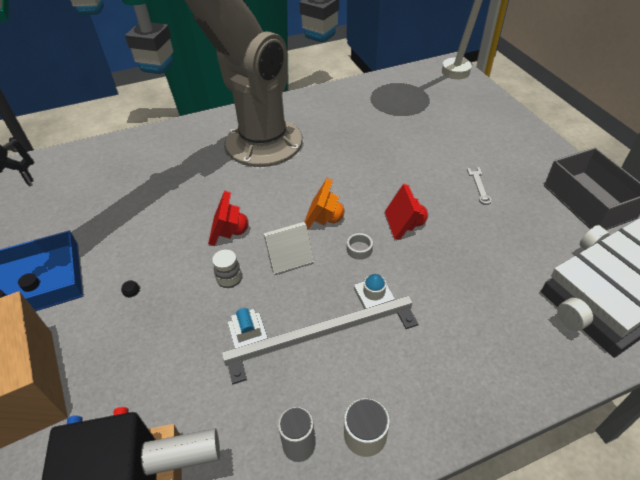

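View pics/top0.png

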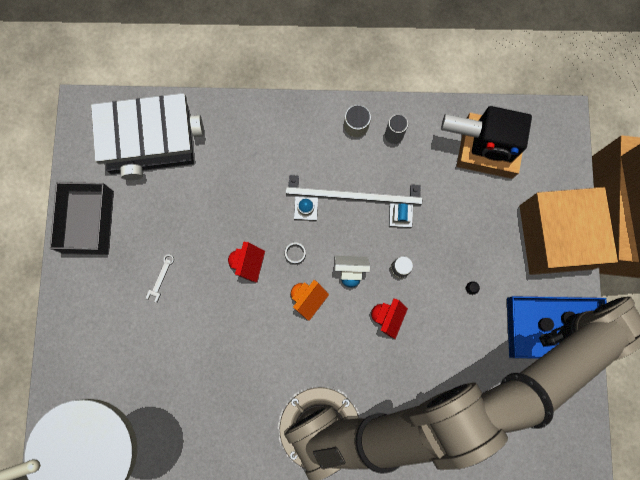

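```bash
python3 - <<'E'
from h import *
c=np.load('top0.npz');f=c['frame'];W=c['W']
cv2.imwrite('pics/top_crop.png',cv2.resize(f[170:320,260:460],None,fx=4,fy=4,interpolation=cv2.INTER_CUBIC))
s=np.load('scene0.npz');g=s['frame']
cv2.imwrite('pics/sc_crop.png',cv2.resize(g[180:380,190:430],None,fx=3,fy=3,interpolation=cv2.INTER_CUBIC))
# bench z check
for n,d in(('top',c),('scene',s)):
    w=d['W'];m=(w[...,0]>.35)&(w[...,0]<.5)&(w[...,1]>-.05)&(w[...,1]<.1)&(d['depth']>0)&(abs(w[...,2])<.03)
    print(n,np.median(w[m][:,2]), w[m][:,2].std())
    # rail: z 15..30, x>.55
    m=(w[...,2]>.018)&(w[...,2]<.032)&(w[...,0]>.5)&(w[...,0]<.85)&(abs(w[...,1]-.0)<.3)&(d['depth']>0)
    p=w[m];print(len(p),p.min(0),p.max(0))
    np.save(n+'_r.npy',p)
    # pad
    m=(w[...,2]>.03)&(w[...,0]>.40)&(w[...,0]<.58)&(w[...,1]>-.06)&(w[...,1]<.07)&(d['depth']>0)
    p=w[m];v,u=np.nonzero(m)
    print('pad',len(p),p.min(0),p.max(0))
    h=p[p[:,2]>p[:,2].max()-.012]; print(h.mean(0),h.min(0),h.max(0))
E
```

```text
top 0.000520832058580828 0.0068481589122320686
1194 [ 0.50027585 -0.29897043  0.01800372] [0.75220581 0.26387902 0.03199901]
pad 262 [ 0.40005884 -0.05993708  0.03006818] [0.53896111 0.06985037 0.10394537]
[ 0.43958866 -0.02129479  0.09637941] [ 0.40021176 -0.05993086  0.09238113] [0.46828714 0.02798721 0.10394537]
scene -0.0003951199274922615 0.00844888525443645
2623 [ 0.50000586 -0.29983049  0.0180048 ] [0.71825146 0.27207382 0.03194732]
pad 753 [ 0.40001245 -0.05997319  0.0300665 ] [0.53418692 0.06981834 0.09896233]
[ 0.43861184 -0.01179865  0.0924542 ] [ 0.40010346 -0.05997319  0.08696332] [0.47464481 0.04107524 0.09896233]
```

View pics/top_crop.png

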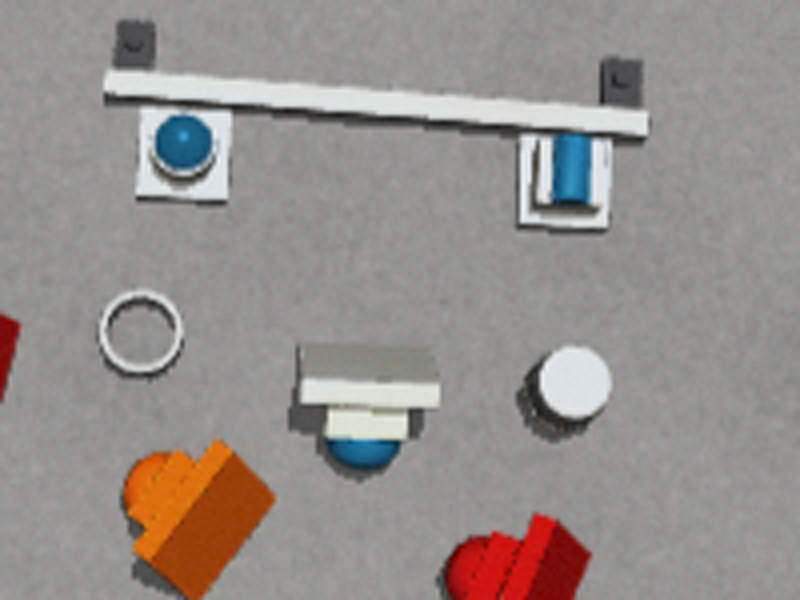

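View pics/sc_crop.png

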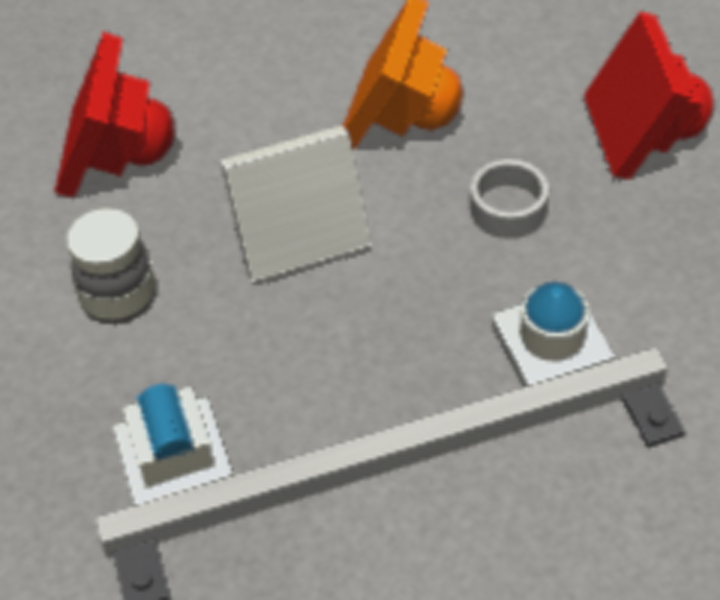

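```bash
cat >> h.py <<'E'
def ray(c,u,v,z):
    R=cv2.Rodrigues(np.array(c['rvec'],float))[0];t=np.array(c['tvec'],float).ravel()
    o=-R.T@t; d=R.T@np.array([(u-c['cx'])/c['fx'],(v-c['cy'])/c['fy'],1]); return o+d*(z-o[2])/d[2]
E
python3 - <<'E'
from h import *
c=np.load('top0.npz');s=np.load('scene0.npz')
T=lambda x,y,z:print('top',np.round(ray(c,(x+.5)/4-.5+260,(y+.5)/4-.5+170,z),4))
S=lambda x,y,z:print('scn',np.round(ray(s,(x+.5)/3-.5+190,(y+.5)/3-.5+180,z),4))
print('rail near edge');T(105,96,.025);T(647,136,.025)
print('far');T(106,70,.025);T(648,111,.025);S(97,521,.025);S(655,350,.025);print('rail far');S(108,545,.025);S(664,375,.025)
print('underside top');T(302,379,.0986);T(439,383,.0986);S(227,167,.0986);S(349,133,.0986)
print('ledge');T(300,404,.091);T(439,408,.091)
print('bottom');T(300,344,.008);T(434,346,.008);S(255,283,.008);S(371,246,.008)
print('dome tip x');T(362,470,.02)
print('jar');T(575,383,.075);print('ring');T(141,333,.028)
print('cone base');T(138,108,.01);T(230,108,.01);T(137,200,.01);T(229,202,.01)
print('bar base');T(520,135,.01);T(612,135,.01);T(517,227,.01);T(608,229,.01)
print('orange top');T(222,440,.0986);T(275,495,.0986);T(200,600,.0)
print('red');T(540,515,.0986);T(590,555,.0986)
E
```

```text
rail near edge
top [0.6934 0.1138 0.025 ]
top [ 0.6703 -0.3022  0.025 ]
far
top [0.714  0.1136 0.025 ]
top [ 0.6901 -0.3032  0.025 ]
scn [ 0.6768 -0.3019  0.025 ]
scn [0.7002 0.1139 0.025 ]
rail far
scn [ 0.6974 -0.2996  0.025 ]
scn [0.7224 0.1091 0.025 ]
underside top
top [ 0.4661 -0.0374  0.0986]
top [ 0.465  -0.1361  0.0986]
scn [ 0.467  -0.1341  0.0986]
scn [ 0.4702 -0.0364  0.0986]
ledge
top [ 0.4489 -0.0364  0.091 ]
top [ 0.4479 -0.1369  0.091 ]
bottom
top [ 0.5065 -0.0386  0.008 ]
top [ 0.5069 -0.1407  0.008 ]
scn [ 0.5103 -0.135   0.008 ]
scn [ 0.5111 -0.0377  0.008 ]
dome tip x
top [ 0.4098 -0.0859  0.02  ]
jar
top [ 0.4703 -0.2379  0.075 ]
ring
top [0.5093 0.0817 0.028 ]
cone base
top [0.6884 0.0889 0.01  ]
top [0.6899 0.0179 0.01  ]
top [0.6157 0.0879 0.01  ]
top [0.6155 0.0173 0.01  ]
bar base
top [ 0.673  -0.2065  0.01  ]
top [ 0.6744 -0.2778  0.01  ]
top [ 0.6003 -0.204   0.01  ]
top [ 0.6001 -0.274   0.01  ]
orange top
top [0.4208 0.0194 0.0986]
top [ 0.3821 -0.0192  0.0986]
top [0.3121 0.0335 0.    ]
red
top [ 0.3711 -0.2085  0.0986]
top [ 0.3432 -0.2441  0.0986]
```

>>> play_rows([
  [0,0,0,8.5],
  [0,0,0,8.5],
  [0,0,0,8.5],
  [0,0,0,0],
  [0,0,0,0],
  [0,0,0,0],
], claw=0.03, force=40)

```text
t: 0.7
eef_pos: [0.2813, -0.6136, 0.4045]
tool_rot: [-0.0, 1.0, -0.006, -0.0]
contact_force: [-0.1, -0.2, 0.2]
gripper_width: 0.352
```

```bash
python3 - <<'E'
from h import *
o=sensors.get_obs();print(o['t'],o['eef_pos'],o['tool_rot'],o['gripper_width'])
R=cv2.Rodrigues
w=o['tool_rot'];print('yaw deg',np.degrees(2*np.arctan2(w[2],w[1])))
c=read_camera('wrist');T=np.array(c['T_tool_cam']);print(T.round(3))
cv2.imwrite('pics/w1.png',c['frame'])
D=c['depth'];v,u=np.mgrid[:480,:640]
P=np.stack([(u-c['cx'])/c['fx']*D,(v-c['cy'])/c['fy']*D,D,np.ones_like(D)],-1)@T.T
m=(D>0)&(P[...,2]<.23)
p=P[m];print(len(p),p.min(0),p.max(0))
for z in np.arange(.1,.2,.01):
    k=p[(p[:,2]>z)&(p[:,2]<z+.01)]
    if len(k):print(round(z,2),len(k),k[:,:3].min(0).round(4),k[:,:3].max(0).round(4))
E
```

```text
0.7 [ 0.28126291 -0.61356497  0.40451512] [-1.62118969e-04  9.99980864e-01 -6.18400240e-03 -6.22561975e-05] 0.3517550588706669
yaw deg -0.708639003800669
[[ 0.001 -0.961 -0.277  0.072]
 [ 1.     0.001 -0.001  0.   ]
 [ 0.001 -0.277  0.961  0.031]
 [ 0.     0.     0.     1.   ]]
68313 [-0.01192853 -0.06180133  0.07409936  1.        ] [0.0225851  0.06171475 0.17302112 1.        ]
0.1 9951 [-0.0116 -0.057   0.1   ] [0.0195 0.0581 0.11  ]
0.11 11729 [-0.0119 -0.0525  0.11  ] [0.0155 0.0532 0.12  ]
0.12 4158 [-0.0115 -0.0479  0.12  ] [0.0156 0.0491 0.13  ]
0.13 1921 [-0.0106 -0.0349  0.13  ] [0.0146 0.0366 0.14  ]
0.14 1393 [-0.0102 -0.0285  0.14  ] [0.0132 0.0288 0.15  ]
0.15 1196 [-0.0108 -0.0285  0.15  ] [0.0129 0.029  0.16  ]
0.16 790 [-0.0103 -0.0283  0.16  ] [0.0128 0.0288 0.17  ]
0.17 68 [-0.0086 -0.015   0.17  ] [0.0097 0.0153 0.173 ]
```

View pics/w1.png

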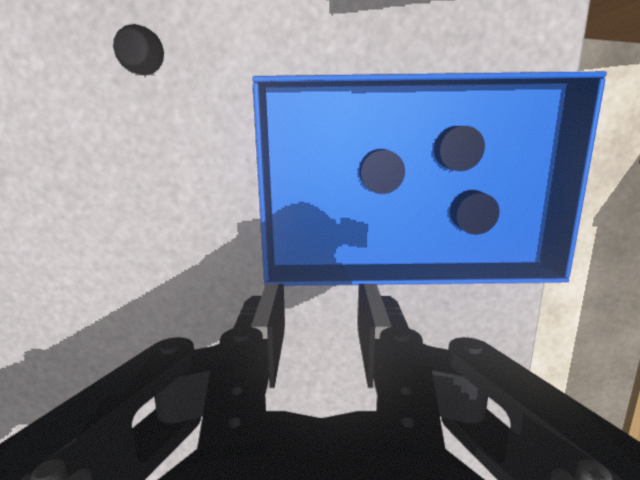

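>>> play_rows([
  [0.0038,-0.0147,0,0],
  [0.0076,-0.0294,0,0],
  [0.0076,-0.0294,0,0],
  [0.0076,-0.0294,0,0],
  [0.0076,-0.0294,0,0],
  [0.0076,-0.0294,0,0],
  [0.0076,-0.0294,0,0],
  [0.0076,-0.0294,0,0],
  [0.0076,-0.0294,0,0],
  [0.0076,-0.0294,0,0],
  [0.0076,-0.0294,0,0],
  [0.0076,-0.0294,0,0],
  [0.0076,-0.0294,0,0],
  [0.0076,-0.0294,0,0],
  [0.0076,-0.0294,0,0],
  [0.0076,-0.0294,0,0],
  [0.0076,-0.0294,0,0],
  [0.0076,-0.0294,0,0],
  [0.0038,-0.0147,0,0],
  [0,0,0,0],
])

```text
t: 2.75
eef_pos: [0.4266, -0.0845, 0.405]
tool_rot: [-0.0, 1.0, -0.005, 0.0]
contact_force: [0.6, -0.9, -0.2]
gripper_width: 0.35
```

```bash
cat >> h.py <<'E'
def wcam(name):
    o=sensors.get_obs();q=o['tool_rot']
    from scipy.spatial.transform import Rotation as Ro
    Rt=Ro.from_quat([q[1],q[2],q[3],q[0]]).as_matrix()
    c=read_camera('wrist');T=np.array(c['T_tool_cam'])
    A=np.eye(4);A[:3,:3]=Rt;A[:3,3]=o['eef_pos'];C=A@T
    R=C[:3,:3].T;c['R']=R;c['tvec']=-R@C[:3,3];c['rvec']=cv2.Rodrigues(R)[0]
    D=c['depth'];v,u=np.mgrid[:480,:640]
    P=np.stack([(u-c['cx'])/c['fx']*D,(v-c['cy'])/c['fy']*D,D,np.ones_like(D)],-1)
    c['W']=(P@C.T)[...,:3];c['Pt']=(P@T.T)[...,:3]
    np.savez(name+'.npz',**c);cv2.imwrite(f'pics/{name}.png',c['frame'])
    print('t',o['t'],'pos',np.round(o['eef_pos'],4),'yaw',np.degrees(2*np.arctan2(q[2],q[1])).round(2),'F',np.round(o['contact_force'],2))
    return c
E
python3 - <<'E'
from h import *
c=wcam('w2')
E
```

```text
t 2.75 pos [ 0.4266 -0.0845  0.405 ] yaw -0.56 F [ 0.63 -0.88 -0.17]
```

View pics/w2.png

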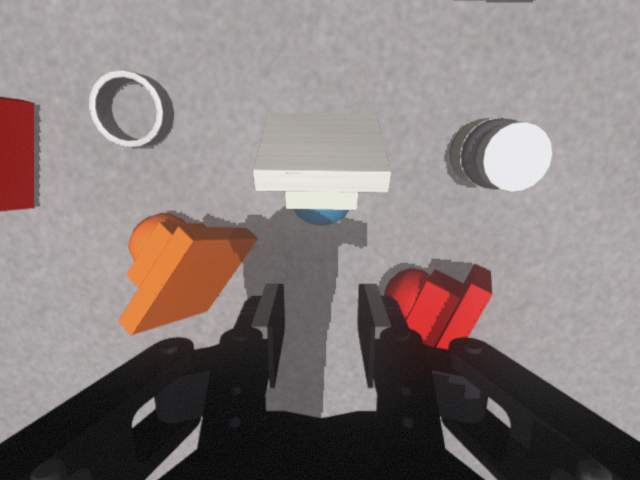

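```bash
python3 - <<'E'
from h import *
c=np.load('w2.npz')
for u,v,z in[(256,170.5,.0986),(388,172,.0986),(254,190,.091),(389,191,.091),(269,113,.008),(380,113,.008),(322,224,.02),(515,156,.075),(126,109,.028)]:print(u,v,ray(c,u,v,z).round(4))
W=c['W'];m=(W[...,2]>.084)&(W[...,0]>.43)&(abs(W[...,1]+.086)<.06)&(c['depth']>0)&(c['Pt'][...,2]>.24)
p=W[m];print(len(p),p.min(0),p.max(0))
for y in np.arange(-.13,-.04,.015):
    k=p[abs(p[:,1]-y)<.004];
    if len(k):print(y,k[:,0].min(),k[:,2].max(),k[np.argmax(k[:,2])])
E
```

```text
256 170.5 [ 0.4675 -0.0385  0.0986]
388 172 [ 0.4656 -0.1331  0.0986]
254 190 [ 0.4522 -0.0349  0.091 ]
389 191 [ 0.4506 -0.1357  0.091 ]
269 113 [ 0.5094 -0.0378  0.008 ]
380 113 [ 0.5085 -0.1393  0.008 ]
322 224 [ 0.4073 -0.0854  0.02  ]
515 156 [ 0.4741 -0.2344  0.075 ]
126 109 [0.5133 0.0828 0.028 ]
4259 [ 0.44959971 -0.13518173  0.08400357] [ 0.47449089 -0.03529018  0.09942971]
-0.13 0.4496735694181423 0.09900691792623123 [ 0.46352201 -0.12811973  0.09900692]
-0.115 0.4495997079080146 0.0987299620716433 [ 0.46505788 -0.11233112  0.09872996]
-0.1 0.4507528520384259 0.09872077068809515 [ 0.46584705 -0.10371495  0.09872077]
-0.085 0.45079909333416684 0.09887590685694098 [ 0.46529439 -0.08793309  0.09887591]
-0.07 0.4508538260677259 0.09915942703260677 [ 0.46621379 -0.06859982  0.09915943]
-0.05500000000000001 0.45192448362911847 0.09942971203052059 [ 0.46634166 -0.05788323  0.09942971]
```

>>> play_rows([
  [0,0,0.01,0],
  [0,0,0.02,0],
  [0,0,0.02,0],
  [0,0,0.02,0],
  [0,0,0.02,0],
  [0,0,0.02,0],
  [0,0,0.015,0],
  [0,0,0.015,0],
  [0,0,0.005,0],
  [0,0,0,0],
  [0,0,0,0],
])

```text
t: 3.9
eef_pos: [0.4262, -0.0871, 0.26]
tool_rot: [0.0, 1.0, -0.008, 0.0]
contact_force: [0.8, 0.0, 0.1]
gripper_width: 0.356
```

```bash
python3 - <<'E'
from h import *
c=wcam('w3');s=cam('scene');cv2.imwrite('pics/s3.png',cv2.resize(s['frame'][100:300,170:410],None,fx=3,fy=3,interpolation=cv2.INTER_CUBIC))
E
```

```text
t 3.9 pos [ 0.4262 -0.0871  0.26  ] yaw -0.92 F [0.79 0.04 0.11]
```

View pics/w3.png

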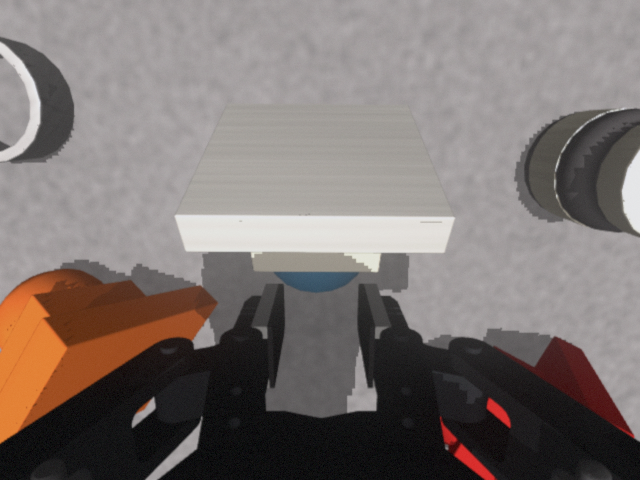

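View pics/s3.png

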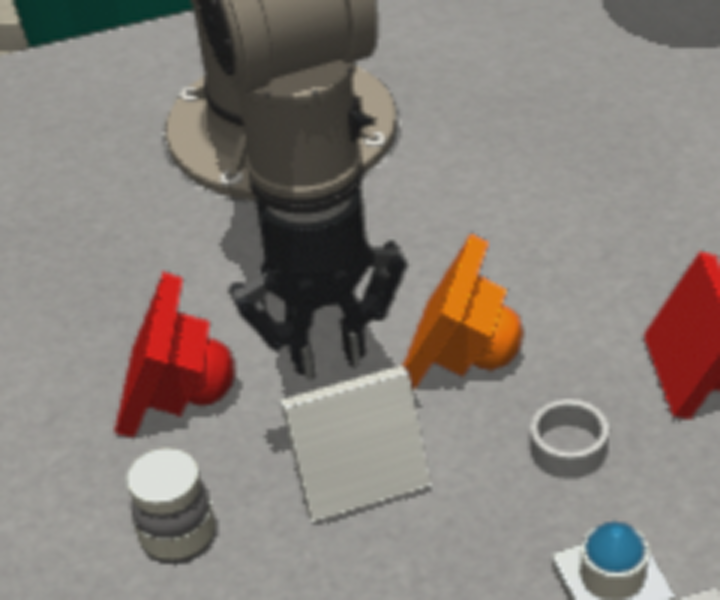

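>>> play_rows([
  [0,0,0,0],
  [0,0,0,0],
  [0,0,0,0],
  [0,0,0,0],
], claw=0.066)

```text
t: 4.4
eef_pos: [0.4262, -0.0866, 0.2598]
tool_rot: [0.0, 1.0, -0.008, 0.0]
contact_force: [0.4, 1.5, 0.5]
gripper_width: 0.774
```

```bash
python3 - <<'E'
from h import *
c=wcam('w4');P=c['Pt'];m=(c['depth']>0)&(P[...,2]<.18)&(P[...,0]<.03)
p=P[m]
for z in np.arange(.12,.18,.004):
    k=p[(p[:,2]>z)&(p[:,2]<z+.004)]
    if len(k):print(round(z,3),len(k),k[:,:3].min(0).round(4),k[:,:3].max(0).round(4),'inner',abs(k[:,1]).min())
E
```

```text
t 4.4 pos [ 0.4262 -0.0866  0.2598] yaw -0.87 F [0.4  1.48 0.51]
0.12 1275 [ 0.0071 -0.0615  0.12  ] [0.0157 0.0627 0.124 ] inner 0.03319600776855431
0.124 388 [ 0.0027 -0.0526  0.124 ] [0.0144 0.0543 0.128 ] inner 0.03243551130934159
0.128 1123 [-0.0037 -0.0427  0.128 ] [0.0132 0.04   0.132 ] inner 0.0322852143667661
0.132 733 [-0.0094 -0.0458  0.132 ] [0.013  0.0448 0.136 ] inner 0.03233540061052981
0.136 905 [-0.0106 -0.0469  0.136 ] [0.013 0.047 0.14 ] inner 0.032342971311552955
0.14 830 [-0.0099 -0.0464  0.14  ] [0.013  0.0469 0.144 ] inner 0.03233751828748837
0.144 747 [-0.0099 -0.0466  0.144 ] [0.0129 0.047  0.148 ] inner 0.03232468858600294
0.148 697 [-0.0099 -0.0463  0.148 ] [0.0129 0.047  0.152 ] inner 0.03238565531337402
0.152 632 [-0.0103 -0.0465  0.152 ] [0.0128 0.0471 0.156 ] inner 0.032428355582373926
0.156 530 [-0.01   -0.0455  0.156 ] [0.0128 0.0461 0.16  ] inner 0.03236083182105443
0.16 1319 [-0.041  -0.1271  0.16  ] [0.0125 0.0444 0.164 ] inner 0.032314565583410566
0.164 4020 [-0.0496 -0.1377  0.164 ] [0.03   0.0478 0.168 ] inner 1.134736044752614e-05
0.168 2004 [-0.0887 -0.1379  0.168 ] [0.0295 0.1146 0.172 ] inner 1.7083010365302894e-05
0.172 484 [-0.0922 -0.1114  0.172 ] [-0.004   0.1157  0.176 ] inner 0.0927222213197746
0.176 487 [-0.0973 -0.1104  0.176 ] [-0.0051  0.1173  0.18  ] inner 0.09165492701007413
```

View pics/w4.png

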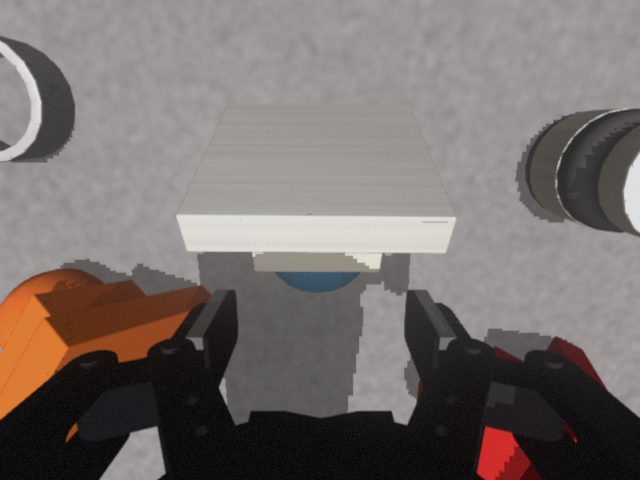

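>>> play_rows([
  [0,0,0.007,0],
  [0,0,0.007,0],
  [0.003,0,0,0],
  [0.003,0,0,0],
  [0.003,0,0,0],
  [0.003,0,0,0],
  [0.003,0,0,0],
  [0.002,0,0,0],
])

```text
t: 5.25
eef_pos: [0.4431, -0.0869, 0.2457]
tool_rot: [0.0, 1.0, -0.008, -0.0]
contact_force: [-1.9, 0.7, 2.3]
gripper_width: 0.771
```

```bash
python3 - <<'E'
from h import *
c=wcam('w5')
E
```

```text
t 5.25 pos [ 0.4431 -0.0869  0.2457] yaw -0.89 F [-1.87  0.75  2.26]
```

View pics/w5.png

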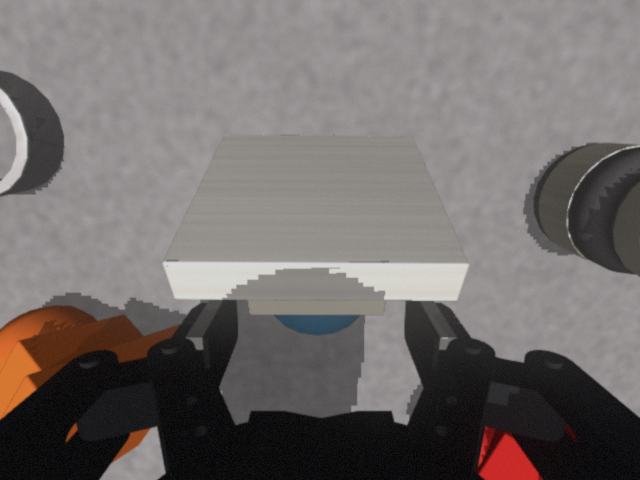

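>>> play_rows([
  [0.0035,0,-0.001,0],
  [0.0035,0,-0.001,0],
  [0.0035,0,-0.001,0],
  [0.0035,0,-0.001,0],
  [0.0035,0,-0.001,0],
  [0.0035,0,-0.001,0],
  [0.0035,0,-0.001,0],
  [0.0035,0,-0.001,0],
])

```text
t: 6.1
eef_pos: [0.4715, -0.0872, 0.2538]
tool_rot: [-0.0, 1.0, -0.008, 0.0]
contact_force: [-0.1, 0.3, 0.1]
gripper_width: 0.77
```

```bash
python3 - <<'E'
from h import *
c=wcam('w6')
s=cam('scene');cv2.imwrite('pics/s6.png',cv2.resize(s['frame'][100:300,170:410],None,fx=3,fy=3,interpolation=cv2.INTER_CUBIC))
E
```

```text
t 6.1 pos [ 0.4715 -0.0872  0.2538] yaw -0.87 F [-0.13  0.34  0.14]
```

View pics/w6.png

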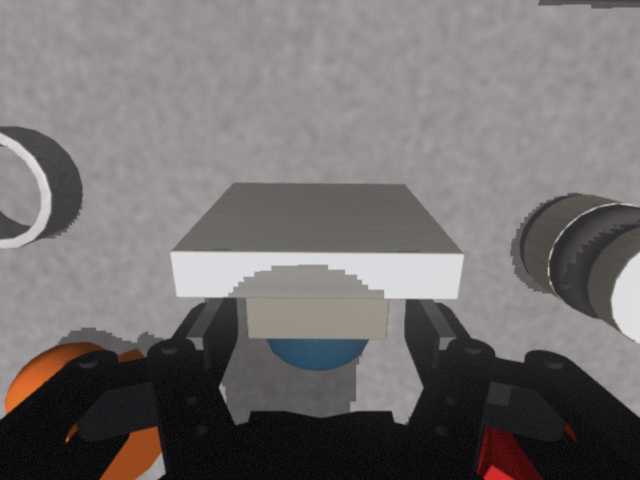

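View pics/s6.png

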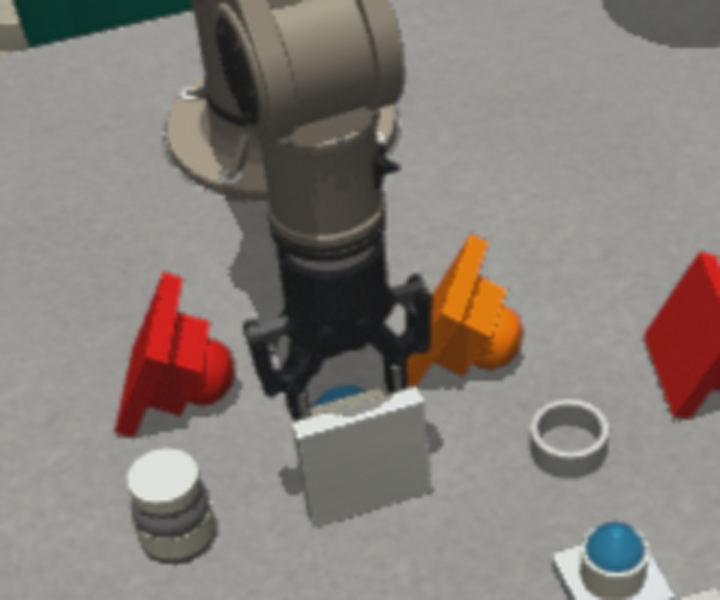

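>>> play_rows([
  [0.0035,0,-0.001,0],
  [0.0035,0,-0.001,0],
  [0.0035,0,-0.001,0],
  [0.0035,0,-0.001,0],
  [0.0035,0,0,0],
  [0.0035,0,0,0],
  [0.0035,0,0,0],
  [0.0035,0,0,0],
  [0.0035,0,0,0],
  [0.0035,0,0,0],
  [0.0035,0,0,0],
])

```text
t: 7.3
eef_pos: [0.51, -0.0878, 0.2577]
tool_rot: [-0.0, 1.0, -0.008, 0.0]
contact_force: [-1.2, 0.3, 0.0]
gripper_width: 0.771
```

```bash
python3 - <<'E'
from h import *
c=wcam('w7')
E
```

```text
t 7.3 pos [ 0.51   -0.0878  0.2577] yaw -0.87 F [-1.23  0.26  0.03]
```

View pics/w7.png

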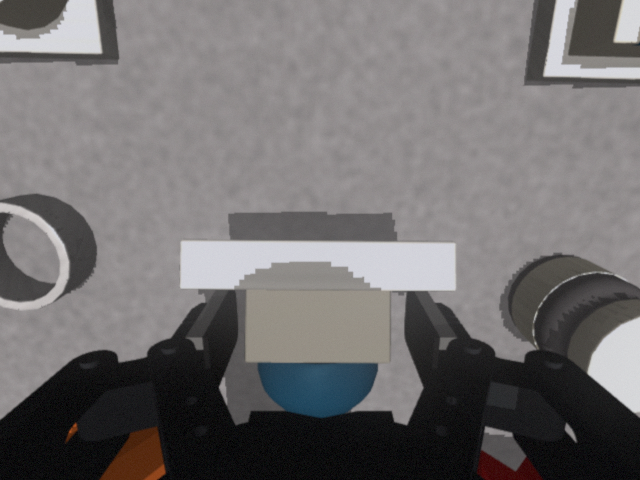

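>>> play_rows([
  [0.003,0,0,0],
  [0.0025,0,0,0],
  [0.0025,0,0,0],
  [0.0025,0,0,0],
  [0.002,0,0,0],
  [0.002,0,0,0],
])

```text
t: 7.95
eef_pos: [0.5243, -0.0881, 0.2577]
tool_rot: [0.0, 1.0, -0.008, -0.0]
contact_force: [0.5, 0.1, -0.2]
gripper_width: 0.778
```

```bash
python3 - <<'E'
from h import *
c=wcam('w8')
E
```

```text
t 7.95 pos [ 0.5243 -0.0881  0.2577] yaw -0.87 F [ 0.48  0.14 -0.15]
```

View pics/w8.png

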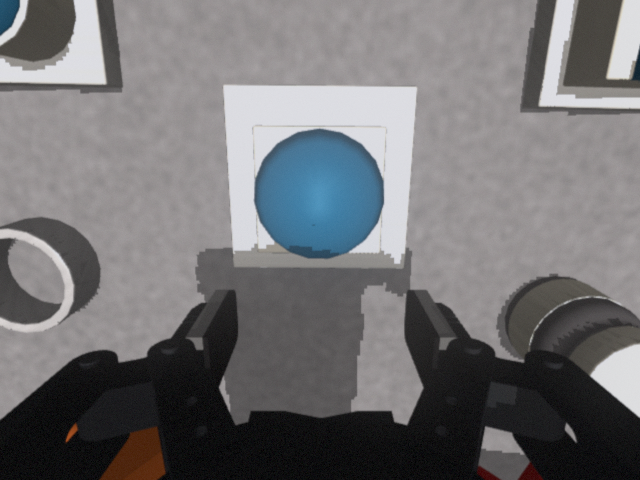

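>>> play_rows([
  [-0.005,0,-0.02,0],
  [-0.005,0,-0.025,0],
  [-0.005,0,-0.025,0],
  [-0.005,0,-0.025,0],
  [-0.005,0,-0.025,0],
  [-0.005,0,-0.02,0],
  [0,0,0,0],
  [0,0,0,0],
], claw=0.03)

```text
t: 8.8
eef_pos: [0.494, -0.0876, 0.3977]
tool_rot: [0.0, 1.0, -0.008, 0.0]
contact_force: [1.0, -0.3, 0.0]
gripper_width: 0.352
```

```bash
python3 - <<'E'
from h import *
c=wcam('w9')
s=cam('top');np.savez('top9.npz',**s);cv2.imwrite('pics/t9.png',cv2.resize(s['frame'][170:320,260:460],None,fx=4,fy=4,interpolation=cv2.INTER_CUBIC))
E
```

```text
t 8.8 pos [ 0.494  -0.0876  0.3977] yaw -0.88 F [ 1.02 -0.32  0.05]
```

View pics/w9.png

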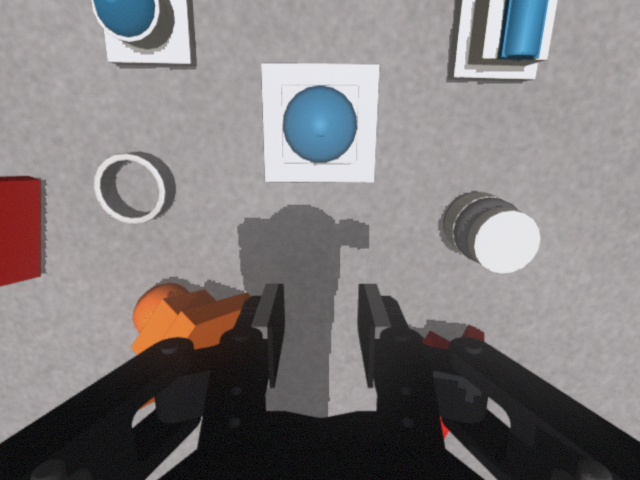

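View pics/t9.png

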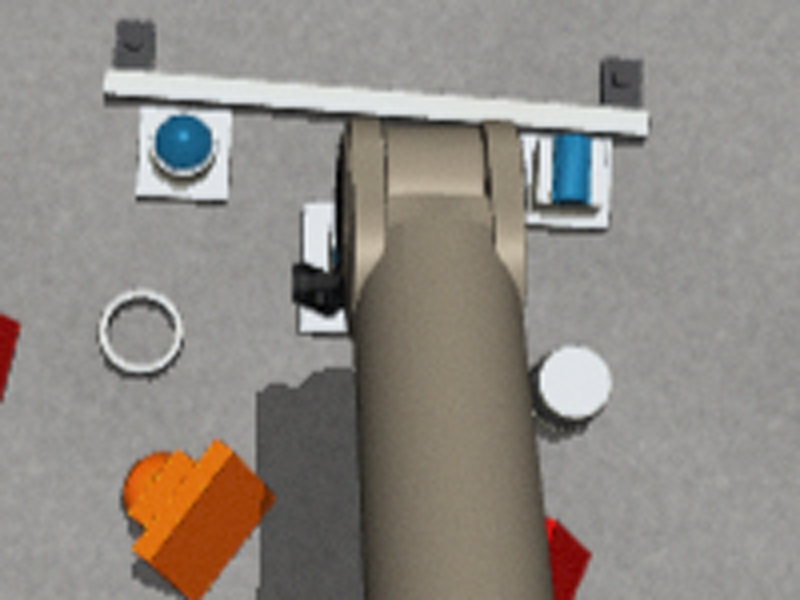

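>>> play_rows([
  [0.015,0,0,0],
  [0.025,0,0,0],
  [0.025,0,0,0],
  [0.025,0,0,0],
  [0.015,0,0,0],
  [0.005,0,0,0],
  [0,0,0,0],
  [0,0,0,0],
])

```text
t: 9.7
eef_pos: [0.6034, -0.0893, 0.397]
tool_rot: [0.0, 1.0, -0.008, -0.001]
contact_force: [0.1, -0.4, -1.0]
gripper_width: 0.348
```

```bash
python3 - <<'E'
from h import *
c=wcam('w10')
E
```

```text
t 9.7 pos [ 0.6034 -0.0893  0.397 ] yaw -0.88 F [ 0.13 -0.43 -1.01]
```

View pics/w10.png

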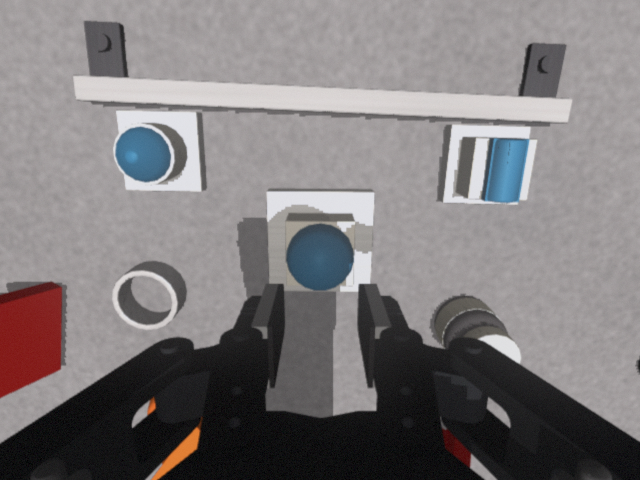

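```bash
python3 - <<'E'
from h import *
c=np.load('w10.npz')
f=c['frame'];cv2.imwrite('pics/w10c.png',cv2.resize(f[70:310,60:580],(780,360)))
cv2.imwrite('pics/w10d.png',cv2.resize(f[170:310,240:400],None,fx=4,fy=4,interpolation=cv2.INTER_CUBIC))
for n,L,z in[('rail near',[(76,100),(568,122.5)],.025),('rail far',[(77,76),(571,99)],.025),('pad far',[(268,190),(374,190)],.018),('side',[(267,291),(372,291)],.018)]:
    p=[ray(c,u,v,z) for u,v in L];d=p[1]-p[0];print(n,p[0].round(4),p[1].round(4),'yaw',np.degrees(np.arctan2(d[0],-d[1])).round(2))
c9=np.load('w9.npz')
for n,L,z in[('near',[(265,182),(375,182)],.018),('far',[(262,64),(379,65)],.018)]:
    p=[ray(c9,u,v,z) for u,v in L];d=p[1]-p[0];print(n,p[0].round(4),p[1].round(4),'yaw',np.degrees(np.arctan2(d[0],-d[1])).round(2))
E
```

```text
rail near [0.6976 0.116  0.025 ] [ 0.6732 -0.3021  0.025 ] yaw -3.34
rail far [0.7163 0.1115 0.025 ] [ 0.6922 -0.3015  0.025 ] yaw -3.35
pad far [ 0.6176 -0.0411  0.018 ] [ 0.6162 -0.1384  0.018 ] yaw -0.83
side [ 0.5168 -0.0348  0.018 ] [ 0.5153 -0.1389  0.018 ] yaw -0.81
near [ 0.5164 -0.037   0.018 ] [ 0.5149 -0.1376  0.018 ] yaw -0.84
far [ 0.6159 -0.04    0.018 ] [ 0.6136 -0.1386  0.018 ] yaw -1.31
```

View pics/w10d.png

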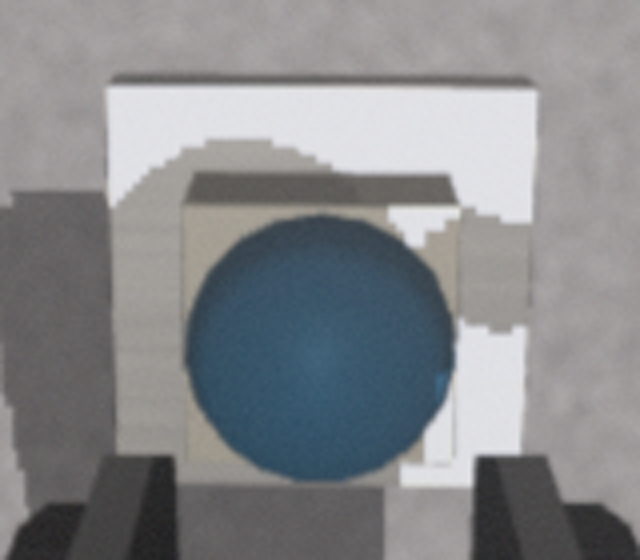

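>>> play_rows([
  [0,0,0,2.46],
  [-0.0105,0,0,0],
  [-0.02,0.0005,0,0],
  [-0.02,0,0,0],
  [-0.02,0,0,0],
  [-0.015,0,0,0],
  [-0.005,0,0.01,0],
  [0,0,0.02,0],
  [0,0,0.02,0],
  [0,0,0.02,0],
  [0,0,0.02,0],
  [0,0,0.01,0],
  [0,0,0,0],
  [0,0,0,0],
])

```text
t: 11.15
eef_pos: [0.5139, -0.0845, 0.298]
tool_rot: [-0.0, 1.0, -0.029, 0.0]
contact_force: [0.7, -0.1, -0.3]
gripper_width: 0.351
```

```bash
python3 - <<'E'
from h import *
c=wcam('w11')
E
```

```text
t 11.15 pos [ 0.5139 -0.0845  0.298 ] yaw -3.33 F [ 0.66 -0.07 -0.28]
```

View pics/w11.png

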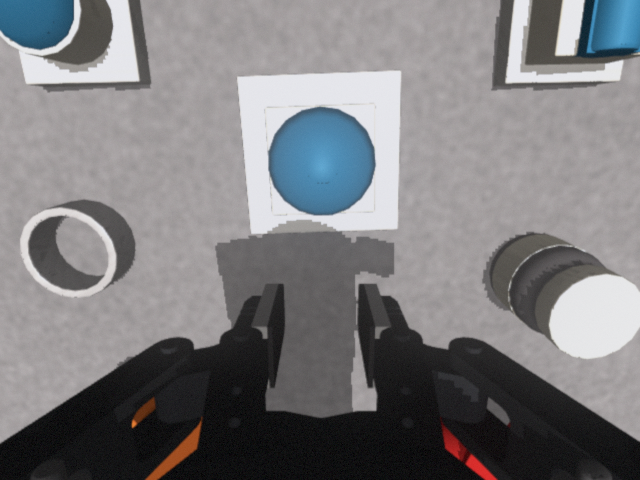

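```bash
python3 - <<'E'
from h import *
c=np.load('w11.npz')
for u,v,z in[(250,233.5,.018),(397,229,.018),(238,77,.018),(400,71,.018),(272,214,.05),(376,211,.05)]:print(ray(c,u,v,z).round(4))
E
```

```text
[ 0.5175 -0.0367  0.018 ]
[ 0.515  -0.1363  0.018 ]
[ 0.6163 -0.0401  0.018 ]
[ 0.614  -0.1384  0.018 ]
[ 0.5372 -0.0575  0.05  ]
[ 0.5356 -0.1181  0.05  ]
```

>>> play_rows([
  [0,0,0.01,0],
  [0,0,0.02,0],
  [0,0,0.02,0],
  [0,0,0.02,0],
  [0,0,0.015,0],
  [0,0,0.01,0],
  [0,0,0.005,0],
  [0,0,0,0],
])

```text
t: 12.0
eef_pos: [0.5137, -0.0845, 0.1974]
tool_rot: [-0.0, 1.0, -0.029, -0.0]
contact_force: [-1.3, -0.2, 0.3]
gripper_width: 0.356
```

```bash
python3 - <<'E'
from h import *
c=wcam('w12')
s=cam('scene');cv2.imwrite('pics/s12.png',cv2.resize(s['frame'][150:350,200:440],None,fx=3,fy=3,interpolation=cv2.INTER_CUBIC))
E
```

```text
t 12.0 pos [ 0.5137 -0.0845  0.1974] yaw -3.33 F [-1.29 -0.2   0.3 ]
```

View pics/s12.png

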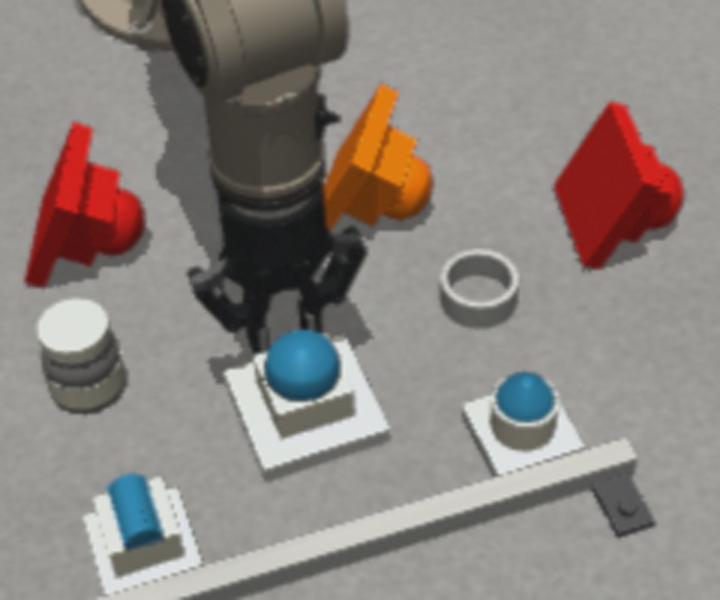

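View pics/w12.png

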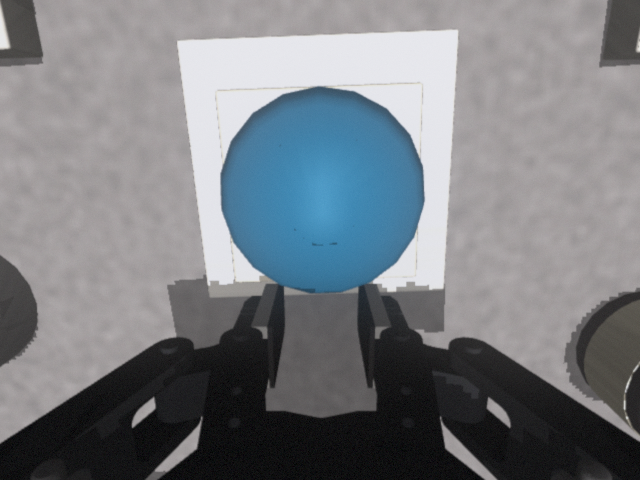

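>>> play_rows([
  [0.002,0,0,0],
  [0.002,0,0,0],
  [0.002,0,0,0],
  [0.002,0,0,0],
  [0.002,0,0,0],
  [0.002,0,0,0],
  [0.003,0,0,0],
  [0.003,0,0,0],
  [0.003,0,0,0],
  [0.003,0,0,0],
])

```text
t: 13.1
eef_pos: [0.5361, -0.0858, 0.1972]
tool_rot: [0.0, 1.0, -0.029, -0.003]
contact_force: [-7.2, 0.1, 5.1]
gripper_width: 0.351
```

>>> play_rows([
  [0.003,0,0,0],
  [0.003,0,0,0],
  [0.003,0,0,0],
  [0.003,0,0,0],
  [0.003,0,0,0],
  [0.003,0,0,0],
  [0.003,0,0,0],
  [0.003,0,0,0],
  [0.003,0,0,0],
  [0.003,0,0,0],
  [0.003,0,0,0],
])

```text
t: 14.2
eef_pos: [0.569, -0.0879, 0.1972]
tool_rot: [0.0, 1.0, -0.029, -0.003]
contact_force: [-6.5, 0.9, 4.8]
gripper_width: 0.35
```

```bash
python3 - <<'E'
from h import *
c=wcam('w13')
s=cam('scene');np.savez('s13.npz',**s);cv2.imwrite('pics/s13.png',cv2.resize(s['frame'][180:380,200:440],None,fx=3,fy=3,interpolation=cv2.INTER_CUBIC))
E
```

```text
t 14.2 pos [ 0.569  -0.0879  0.1972] yaw -3.35 F [-6.47  0.93  4.82]
```

View pics/w13.png

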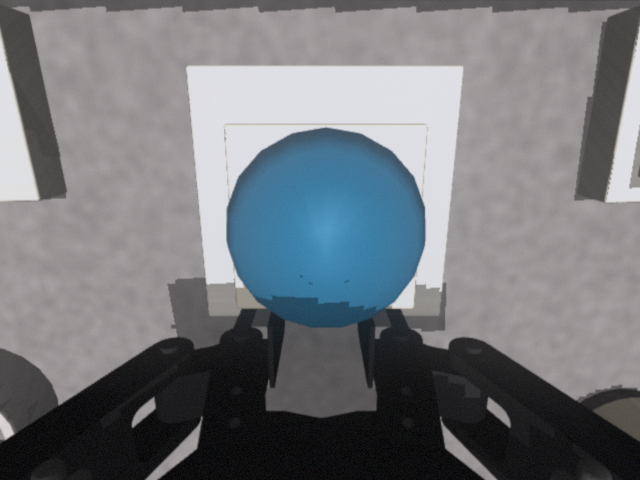

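View pics/s13.png

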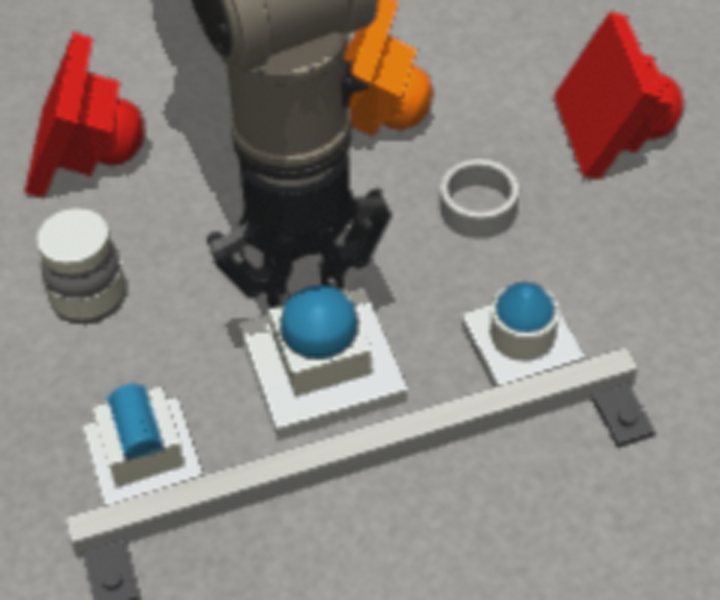

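>>> play_rows([
  [0.003,0,0,0],
  [0.003,0,0,0],
  [0.003,0,0,0],
  [0.003,0,0,0],
  [0.002,0,0,0],
  [0.002,0,0,0],
  [0.002,0,0,0],
])

```text
t: 15.0
eef_pos: [0.5887, -0.0889, 0.1976]
tool_rot: [-0.0, 1.0, -0.029, -0.0]
contact_force: [-2.6, 0.4, -1.7]
gripper_width: 0.354
```

```bash
python3 - <<'E'
from h import *
c=wcam('w14')
cv2.imwrite('pics/w14c.png',cv2.resize(c['frame'][20:170,150:500],(800,343),interpolation=cv2.INTER_CUBIC))
E
```

```text
t 15.0 pos [ 0.5887 -0.0889  0.1976] yaw -3.33 F [-2.64  0.44 -1.71]
```

View pics/w14.png

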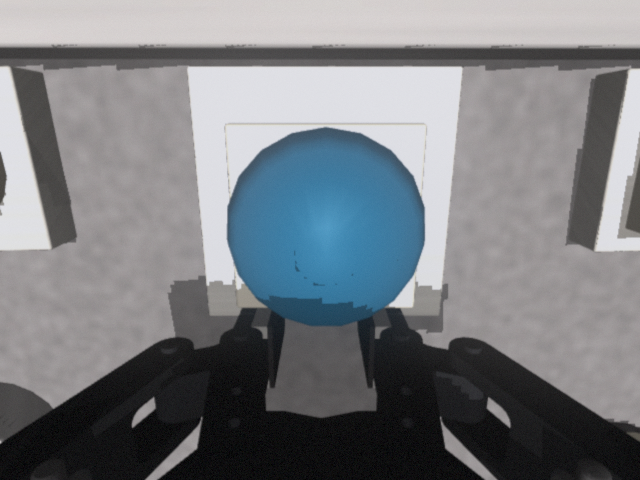

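```bash
python3 - <<'E'
from h import *
c=np.load('w14.npz')
for u,v,z in[(190,67,.018),(461,67,.018),(190,48,.025),(461,47.5,.025),(190,66,0)]:print(ray(c,u,v,z).round(4))
E
```

```text
[ 0.6829 -0.0473  0.018 ]
[ 0.6772 -0.1448  0.018 ]
[ 0.6877 -0.0504  0.025 ]
[ 0.6826 -0.1421  0.025 ]
[ 0.686  -0.0418  0.    ]
```

View pics/w14c.png

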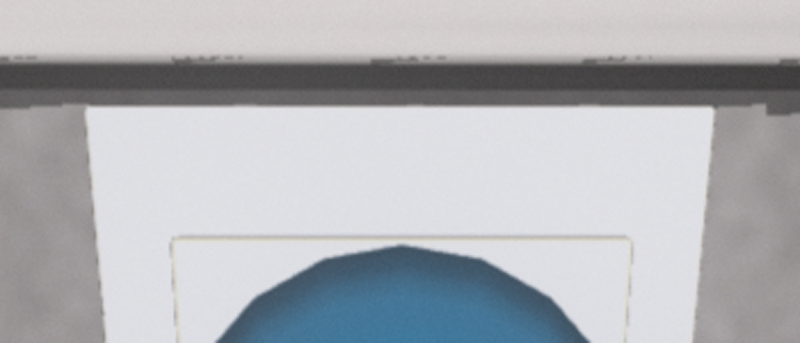

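>>> play_rows([
  [0.001,0,0,0],
  [0.001,0,0,0],
  [0.001,0,0,0],
  [0.001,0,0,0],
])

```text
t: 15.45
eef_pos: [0.5927, -0.0891, 0.1977]
tool_rot: [0.0, 1.0, -0.029, -0.0]
contact_force: [-2.8, -0.6, -1.2]
gripper_width: 0.352
```

>>> play_rows([
  [0.0007,0,0,0],
])

```text
t: 15.55
eef_pos: [0.5933, -0.0892, 0.1977]
tool_rot: [-0.0, 1.0, -0.029, -0.0]
contact_force: [-4.4, 0.0, 1.5]
gripper_width: 0.349
```

>>> play_rows([
  [0.0005,0,0,0],
])

```text
t: 15.65
eef_pos: [0.5935, -0.0892, 0.1977]
tool_rot: [0.0, 1.0, -0.029, -0.001]
contact_force: [-6.8, 0.9, 2.7]
gripper_width: 0.357
```

```bash
python3 - <<'E'
from h import *
c=wcam('w15')
cv2.imwrite('pics/w15c.png',cv2.resize(c['frame'][20:120,150:500],(800,229),interpolation=cv2.INTER_CUBIC))
s=cam('scene');cv2.imwrite('pics/s15.png',cv2.resize(s['frame'][250:370,240:420],None,fx=4,fy=4,interpolation=cv2.INTER_CUBIC))
E
```

```text
t 15.65 pos [ 0.5935 -0.0892  0.1977] yaw -3.34 F [-6.76  0.92  2.71]
```

View pics/w15c.png

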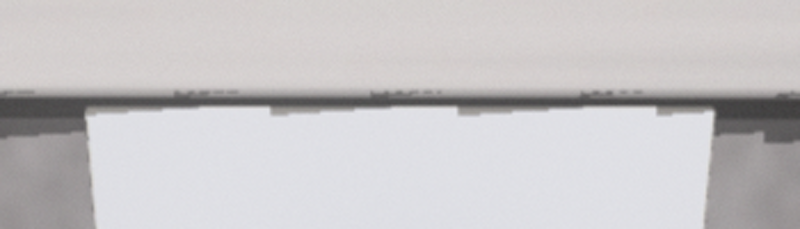

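View pics/s15.png

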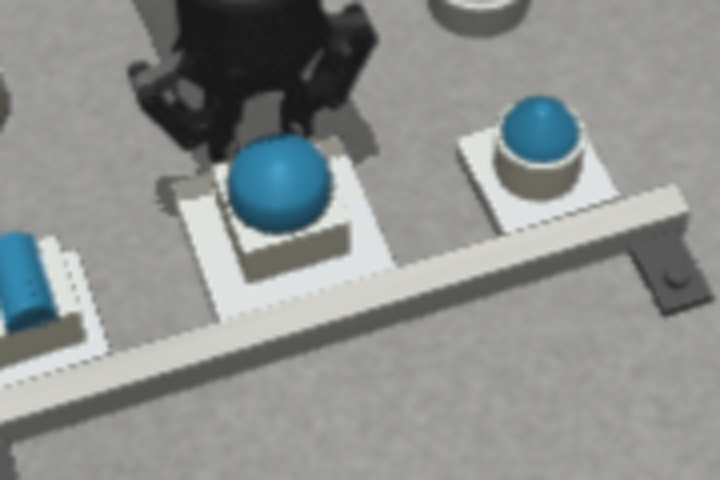

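```bash
python3 - <<'E'
from h import *
c=np.load('w15.npz');f=c['frame']
a=cv2.resize(f[50:80,170:250],(800,300),interpolation=cv2.INTER_NEAREST);b=cv2.resize(f[50:80,400:480],(800,300),interpolation=cv2.INTER_NEAREST)
cv2.imwrite('pics/w15z.png',np.vstack([a,b]))
for u in range(195,460,24): print(u,f[56:74,u,1])
E
```

```text
195 [207 200 193 178 166 147 110  82  82  86 111 143 156 191 221 223 223 223]
219 [206 204 196 180 169 150 117  86  82  84 112 144 187 221 223 224 223 223]
243 [205 202 190 170 151 149 116  87  81  93 160 219 223 223 223 223 221 223]
267 [206 203 194 181 168 149 115  89  80  92 157 212 221 220 222 222 224 223]
291 [207 203 195 182 168 150 116  90  82  85 109 147 184 221 222 224 223 224]
315 [204 202 196 181 151 112  97  84  78  82 115 180 221 223 223 224 223 222]
339 [205 206 195 177 160 147 117  84  81  92 157 217 222 223 222 222 225 224]
363 [204 203 195 181 170 150 118  88  77  79 106 137 156 189 221 224 225 223]
387 [204 204 194 184 169 151 118  84  74  77 107 140 186 220 224 224 224 223]
411 [204 199 194 163 120 120 117  85  75  83 153 214 224 224 223 223 223 223]
435 [204 203 194 184 165 152 119  85  73  84 153 215 222 224 225 223 223 223]
459 [202 204 197 182 169 153 125  82  71  77 100 136 183 219 224 224 223 223]
```

View pics/w15z.png

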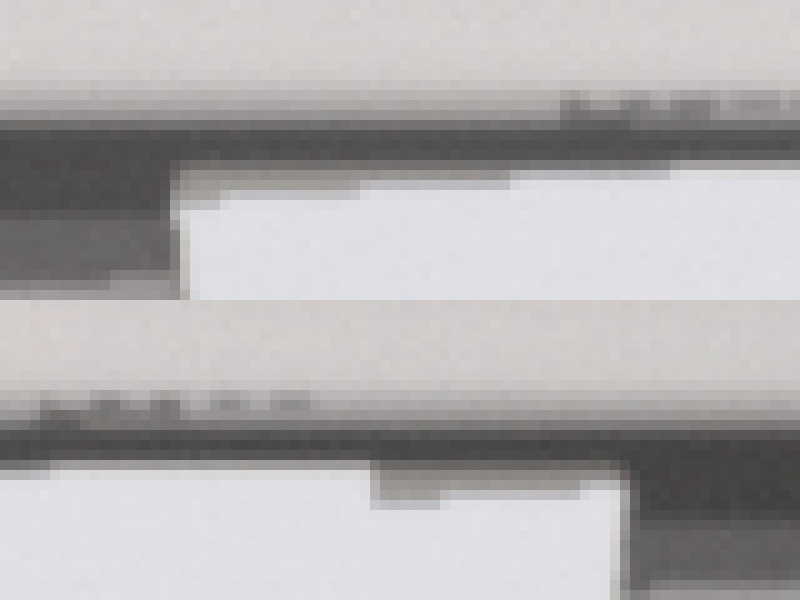

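>>> play_rows([
  [0,0,0,0],
  [0,0,0,0],
])

```text
t: 15.95
eef_pos: [0.5935, -0.0892, 0.1977]
tool_rot: [0.0, 1.0, -0.029, -0.001]
contact_force: [-4.8, 0.2, 1.3]
gripper_width: 0.35
```

>>> play_rows([
  [0.0003,0,0,0],
])

```text
t: 16.05
eef_pos: [0.5936, -0.0892, 0.1977]
tool_rot: [0.0, 1.0, -0.029, -0.001]
contact_force: [-7.5, 0.6, 2.5]
gripper_width: 0.346
```

>>> play_rows([
  [0.0002,0,0,0],
])

```text
t: 16.15
eef_pos: [0.5936, -0.0892, 0.1977]
tool_rot: [0.0, 1.0, -0.029, -0.001]
contact_force: [-7.3, 0.8, 3.7]
gripper_width: 0.35
```

>>> play_rows([
  [0.0002,0,0,0],
  [0,0,0,0],
  [0,0,0,0],
])

```text
t: 16.45
eef_pos: [0.5937, -0.0892, 0.1977]
tool_rot: [0.0, 1.0, -0.029, -0.001]
contact_force: [-6.9, 0.2, 2.5]
gripper_width: 0.35
```

```bash
python3 - <<'E'
from h import *
c=wcam('w16');f=c['frame']
for u in (195,243,339,411,435): print(u,f[56:74,u,1])
E
```

```text
t 16.45 pos [ 0.5937 -0.0892  0.1977] yaw -3.34 F [-6.85  0.25  2.5 ]
195 [207 199 192 178 165 145 110  83  81  86 112 144 157 190 223 223 223 222]
243 [204 202 191 167 150 148 113  89  85  95 164 218 225 222 223 224 224 224]
339 [205 201 195 164 142 145 115  84  78  91 158 218 224 223 223 223 223 223]
411 [206 201 191 163 123 117 113  83  74  87 158 217 225 226 224 223 224 224]
435 [202 200 194 180 167 146 115  82  72  85 155 214 223 225 223 224 222 222]
```

>>> play_rows([
  [0.0003,0,0,0],
  [0,0,0,0],
])

```text
t: 16.7
eef_pos: [0.5938, -0.0892, 0.1977]
tool_rot: [0.0, 1.0, -0.029, -0.002]
contact_force: [-9.0, 1.0, 5.4]
gripper_width: 0.353
```

```bash
python3 - <<'E'
from h import *
c=wcam('w17');f=c['frame']
for u in (195,243,339,411,435): print(u,f[56:74,u,1])
K=np.array([[c['fx'],0,c['cx']],[0,c['fy'],c['cy']],[0,0,1.]])
for u in (220,435):
    a=ray(c,u,62.2,.025)
    for gap in(0,.0005,.001):
        b=a-[gap,0,.007]; print(u,a.round(4),gap,cv2.projectPoints(b.reshape(1,3),c['rvec'],c['tvec'],K,None)[0].ravel().round(2))
E
```

```text
t 16.7 pos [ 0.5938 -0.0892  0.1977] yaw -3.34 F [-9.02  0.98  5.41]
195 [205 201 192 179 165 145 108  84  77  83 112 143 156 187 221 222 223 222]
243 [206 201 190 161 139 142 111  84  81  95 164 220 224 224 223 223 224 224]
339 [205 203 192 163 141 145 112  84  77  92 160 216 222 224 223 222 224 224]
411 [204 199 193 162 120 116 112  80  72  91 157 218 225 224 223 224 224 222]
435 [202 200 192 180 165 150 112  84  74  87 158 218 224 225 222 225 224 224]
220 [ 0.6873 -0.0603  0.025 ] 0 [224.95  65.2 ]
220 [ 0.6873 -0.0603  0.025 ] 0.0005 [225.13  66.71]
220 [ 0.6873 -0.0603  0.025 ] 0.001 [225.31  68.21]
435 [ 0.683  -0.1337  0.025 ] 0 [429.43  65.2 ]
435 [ 0.683  -0.1337  0.025 ] 0.0005 [429.4   66.71]
435 [ 0.683  -0.1337  0.025 ] 0.001 [429.37  68.21]
```

>>> play_rows([
  [-0.001,0,0,0],
  [-0.002,0,0,0],
  [-0.004,0,0,0],
  [-0.006,0,0,0],
  [-0.01,0,0,0],
  [-0.015,0,0,0],
  [-0.005,0,-0.01,0],
  [0,0,-0.025,0],
  [0,0,-0.03,0],
  [0,0,-0.03,0],
  [0,0,-0.03,0],
  [0,0,-0.03,0],
  [0,0,-0.02,0],
  [0,0,0,0],
  [0,0,0,0],
])

```text
t: 18.25
eef_pos: [0.5517, -0.0868, 0.3734]
tool_rot: [0.0, 1.0, -0.029, 0.001]
contact_force: [-0.4, -0.0, -1.3]
gripper_width: 0.35
```

```bash
python3 - <<'E'
from h import *
c=wcam('w18')
s=cam('scene');cv2.imwrite('pics/s18.png',s['frame'])
cv2.imwrite('pics/s18c.png',cv2.resize(s['frame'][250:370,220:420],None,fx=4,fy=4,interpolation=cv2.INTER_CUBIC))
E
```

```text
t 18.25 pos [ 0.5517 -0.0868  0.3734] yaw -3.34 F [-0.38 -0.01 -1.28]
```

View pics/w18.png

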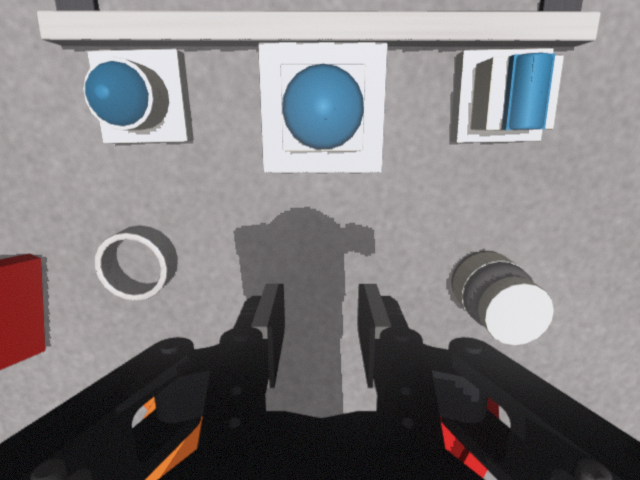

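View pics/s18c.png

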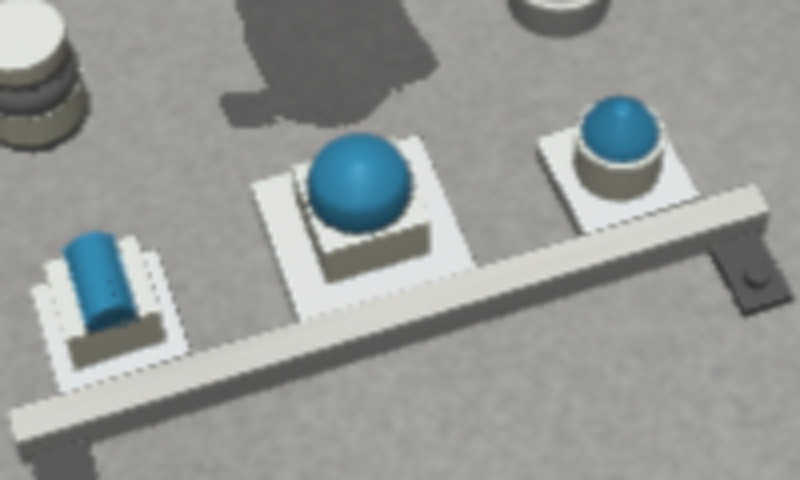

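View pics/s18.png

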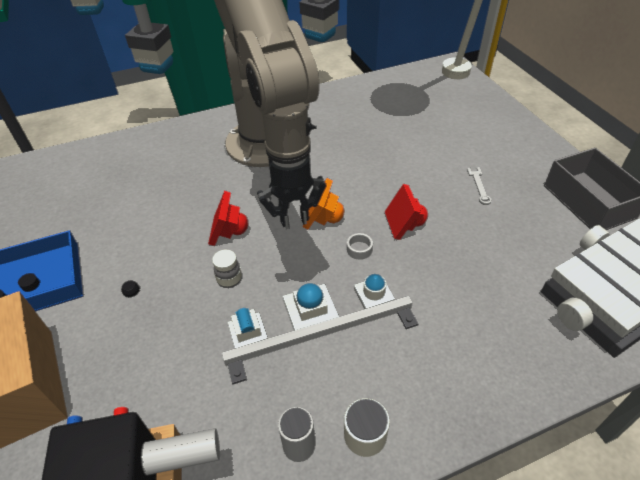

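>>> play_rows([
  [0.01,0,0,0],
  [0.02,0,0,0],
  [0.02,0,0,0],
  [0.01,0,0,0],
  [0,0,0,0],
  [0,0,0,0],
])

```text
t: 18.95
eef_pos: [0.6114, -0.0902, 0.3719]
tool_rot: [-0.0, 1.0, -0.029, -0.001]
contact_force: [0.1, 0.0, -0.4]
gripper_width: 0.35
```

```bash
python3 - <<'E'
from h import *
c=wcam('w19');f=c['frame']
cv2.imwrite('pics/w19c.png',cv2.resize(f[60:160,230:420],(798,420),interpolation=cv2.INTER_CUBIC))
E
```

```text
t 18.95 pos [ 0.6114 -0.0902  0.3719] yaw -3.33 F [ 0.12  0.01 -0.37]
```

View pics/w19c.png

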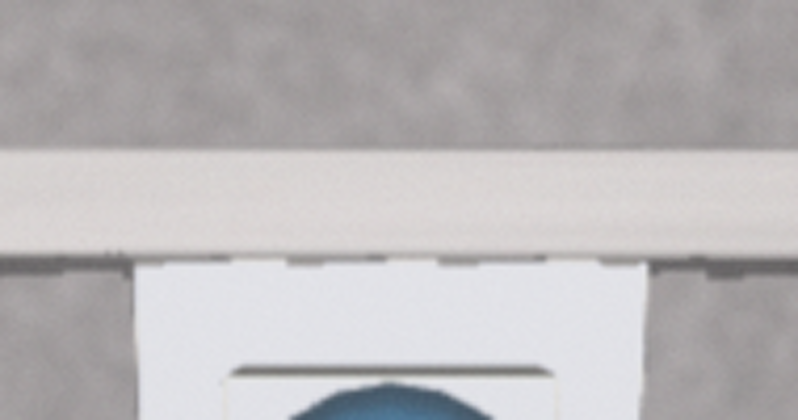

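Looking almost straight down on the joint, the base edge (crop row ~260, columns 135–648) meets the rail evenly along its whole length. The arm is well clear, so I am handing in.

```bash
python3 -c "
from station import bot
print(bot.hand_in())"
```

```text
the job is handed in; nothing more can be done
None
```

The pad is standing on its base in the empty place between the two smaller pads, its far edge flush against the rail. The job is handed in, at about 19 s of the 48 s allowed; the hand-in reports no verdict.

- **Tipping:** I pushed the uppermost edge with two spread fingers, clear of the block and dome. The pad went over centre and fell onto its base by itself.
- **Sliding:** I turned the tool to the rail's angle, −3.3°, and pushed low on the near face of the block for about 70 mm. The pad stopped at the rail, and I held the final push to about 9 N.
- **Contact with the rail:** Near the end the tool moved only about 0.3 mm for 1.5 mm commanded, and the pad did not shift against the rail in the pictures. From the wrist camera the joint is parallel along the whole edge, with any gap under about 0.2–0.3 mm. I saw the same even joint after backing away.
- **Everything else:** By eye in the last scene picture, everything else is where it was, and the arm was well clear with nothing touching it.
- **Disagreements:** The top and scene cameras differed by 4–7 mm in x, so I used the wrist camera and contact for the final alignment. During the slide there was also a brief upward force of about 5 N on the tool, which I did not explain. It had gone by the time the fingers were clear of the pad.

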